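# Change the tube mixer over to the standby supply and restart it loaded

### The job

The mains is about to be cut: switch the tube mixer off at its own rotary switch, then at the switch box take the bench off the mains and put it on the standby supply, working the interlocked levers in the order they allow. Lay all the large tubes from the tray on the mixer's rollers, along the rollers, and put only the mixer's outgoing lever on; with the tubes lying on the rollers and that lever on, turn the mixer's switch on last. The centrifuge's outgoing lever ends off, the small tube stays in the tray, and the jar and the stapler are left where they are.

Things in the scene. Friction and masses are not known exactly. Their poses are not given: they have to be found in the camera images.
- switch_box: Grey steel switch box fixed to the desk, 150 mm deep (x), 236 mm wide (y), 90 mm high; origin at the centre of its underside, z up, -x to the robot's side. Four levers stand in a row and pass through slots in its top that run along x: at y = +87 mm mains supply, +31 standby supply, -31 outgoing to the mixer, -87 outgoing to the centrifuge. Supply levers have tall cylinder grips, outgoing ones balls.
- mains (a joint): Mains supply lever: 0 = off (leaning 0.30 rad to the box's -x), 0.60 = on (leaning 0.30 rad to +x). On at the start. Locked where it is while either outgoing lever is on, or the standby lever is on. A locked lever gives only about 0.06 rad, then stands firm on a steel lug that has slid across its slot under the top plate.
- standby (a joint): Standby supply lever: 0 = off, 0.60 = on, as for mains. Off at the start. Locked where it is while either outgoing lever is on, or the mains lever is on.
- mixer_feed (a joint): Outgoing lever to the mixer: 0 = off, 0.60 = on, as for mains. May be on or off at the start; never locked. All four levers are over-centre: about 1 N at the knob lifts one, and past upright it drops by itself to the stop on that side.
- centrifuge_feed (a joint): Outgoing lever to the centrifuge: 0 = off, 0.60 = on. May be on or off at the start; never locked.
- mains_grip (a point): Middle of the mains lever's cylinder grip (27 mm thick, 50 mm tall), 136 mm from the lever's axis, which runs along the box's y, 20 mm above the desk at the box's x = 0: so 40 mm to -x of it when off, 40 mm to +x when on, 150 mm above the desk in both, 156 mm when upright.
- standby_grip (a point): Middle of the standby lever's cylinder grip, same sizes.
- mixer_feed_grip (a point): Centre of the ball (29 mm) of the mixer's outgoing lever, also 136 mm from the same axis.
- centrifuge_feed_grip (a point): Centre of the ball of the centrifuge's outgoing lever, the same.
- mixer: White tube roller mixer fixed to the desk, 340 mm (x) by 200 mm (y); origin at the centre of its underside, z up. Four black rollers, 30 mm thick, lie along x from x = -86 to +160 mm at y = -66, -22, +22 and +66 mm, axes 62 mm above the desk (tops 77 mm), between end plates 70 mm high. They stand still. A flat deck 70 mm high at the -x end carries the rotary switch.
- valley (a point): Middle of the middle valley between the mixer's rollers, where a large tube's axis comes to lie (81 mm above the desk); axes as the mixer's. The other two valleys lie 44 mm to either side in y. Two tubes fit end to end in a valley, centres 60 mm to either side of this point in x.
- mixer_switch (a joint): The mixer's rotary switch: 0 = off (bar grip along the mixer's x), 1.047 rad = on (60 degrees clockwise seen from above), a stop at each end; friction (0.05 N m) holds it where it is left. On at the start.
- mixer_switch_grip (a point): Middle of the switch's upright bar grip (64 mm long, 14 mm wide, 28 mm tall, from 81 to 109 mm above the desk), on the switch's vertical axis; x of the point runs along the bar.
- tray: White enamel tray fixed to the desk, 320 mm (x) by 260 mm (y), walls 36 mm high and 4 mm thick, floor 4 mm thick; origin at the centre of its underside.
- small_tube_mid (a point): Middle of the small tube (75 mm long, 13 mm thick, cap 16 mm), lying in the tray; it stays there.
- tube1_mid (a point): Middle of a large tube: 95 mm long along its x, 28 mm thick, with a ribbed cap 30 mm thick and 22 mm long at its +x end, 45 g; lies in the tray at the start. Two to four of these tubes are there.
- tube2_mid (a point): Another large tube, the same; may be absent.
- tube3_mid (a point): Another large tube, the same; may be absent.
- tube4_mid (a point): Another large tube, the same; may be absent.
- jar: White-lidded specimen jar, 60 mm thick, 68 mm high, to be left alone; origin under its centre.
- stapler: Stapler, 130 mm long, to be left alone.
There are look-alikes about, which are no part of the job. What is shaped like the part that bears tube1_mid but pink is not meant. What is shaped like the part that bears tube2_mid but orange is not meant.

How it is judged (in metres and radians):
On the way, in this order (a step that is already met when the one before it is completed fails the run):
1. the mixer is switched off at its rotary switch while the bench is still on the mains (value of joint mixer_switch below 0.12 rad and value of joint mains above 0.51 rad), for 0.2 s.
2. the mains lever is off, both outgoing levers being off (value of joint each of mains, mixer_feed, centrifuge_feed below 0.09 rad and value of joint mixer_switch below 0.12 rad), for 0.2 s.
3. the standby lever is on and the mains lever off (value of joint standby above 0.51 rad and value of joint mains below 0.09 rad), for 0.2 s.
4. the mixer's outgoing lever is on and all the large tubes lie on the rollers, with the mixer's switch still off (value of joint mixer_feed above 0.51 rad and value of joint mixer_switch below 0.12 rad and x of tube1_mid in the frame of mixer between -0.048 and 0.123 m and y of tube1_mid in the frame of mixer between -0.056 and 0.056 m and z of tube1_mid in the frame of mixer between 0.072 and 0.094 m and angle between the x axis of each of tube1_mid, tube2_mid, tube3_mid, tube4_mid and the x axis of mixer, either way round below 0.2 rad and x of tube2_mid in the frame of mixer between -0.048 and 0.123 m and y of tube2_mid in the frame of mixer between -0.056 and 0.056 m and z of tube2_mid in the frame of mixer between 0.072 and 0.094 m and x of tube3_mid in the frame of mixer between -0.048 and 0.123 m and y of tube3_mid in the frame of mixer between -0.056 and 0.056 m and z of tube3_mid in the frame of mixer between 0.072 and 0.094 m and x of tube4_mid in the frame of mixer between -0.048 and 0.123 m and y of tube4_mid in the frame of mixer between -0.056 and 0.056 m and z of tube4_mid in the frame of mixer between 0.072 and 0.094 m), for 0.2 s.
5. the mixer's switch is turned on (value of joint mixer_switch above 0.93 rad), for 0.2 s.
At the end, for the whole second after the job is handed in: Mains off, standby on, mixer's outgoing lever on, centrifuge's off (each within 0.09 rad of its stop); mixer's switch on (within 7 degrees); every large tube lies at rest in a roller valley, within 0.2 rad of the rollers' direction and between the end plates; small tube in the tray (all of step 3 and value of joint mixer_feed above 0.51 rad and value of joint centrifuge_feed below 0.09 rad and value of joint mixer_switch above 0.93 rad and x of tube1_mid in the frame of mixer between -0.048 and 0.123 m and y of tube1_mid in the frame of mixer between -0.056 and 0.056 m and z of tube1_mid in the frame of mixer between 0.072 and 0.094 m and angle between the x axis of each of tube1_mid, tube2_mid, tube3_mid, tube4_mid and the x axis of mixer, either way round below 0.2 rad and x of tube2_mid in the frame of mixer between -0.048 and 0.123 m and y of tube2_mid in the frame of mixer between -0.056 and 0.056 m and z of tube2_mid in the frame of mixer between 0.072 and 0.094 m and x of tube3_mid in the frame of mixer between -0.048 and 0.123 m and y of tube3_mid in the frame of mixer between -0.056 and 0.056 m and z of tube3_mid in the frame of mixer between 0.072 and 0.094 m and x of tube4_mid in the frame of mixer between -0.048 and 0.123 m and y of tube4_mid in the frame of mixer between -0.056 and 0.056 m and z of tube4_mid in the frame of mixer between 0.072 and 0.094 m and linear speed of each of tube1, tube2, tube3, tube4 below 0.03 m/s and x of small_tube_mid in the frame of tray between -0.16 and 0.16 m and y of small_tube_mid in the frame of tray between -0.13 and 0.13 m and height (world z) of small_tube_mid below 0.03 m); the robot touches nothing.
It fails at once if both supplies are on together (value of joint each of mains, standby above 0.4 rad).
It fails at once if a supply lever is forced across while an outgoing lever is on (value of joint any of mixer_feed, centrifuge_feed above 0.45 rad and (value of joint mains between 0.2 and 0.4 rad or value of joint standby between 0.2 and 0.4 rad)).
It fails at once if the jar or the stapler is moved by more than 40 mm (distance of any of jar, stapler from where it was at the start of the episode above 0.04 m).
Of tube1, tube2, tube3, tube4 only 2 to 4 are there at a start; the rules pass over those that are not, and their reading is None.
At some moment in a run one of tube1, tube2, tube3, tube4 may be knocked a few centimetres aside while the robot is not near it.
Once in a run the grip may slacken for a moment while it holds something.
It also fails if it takes over 210 s, if anything falls off the work surface, if the arm or the gripper's body presses on something with over 40 N, if the wrist force passes 120 N, or if a joint passes its speed limit or range.

### The arm

A 6-joint arm with a two-finger parallel gripper is mounted at the origin on the work surface. World frame = base frame: x ahead of the robot, y to its left, z up, the work surface at z = 0. Lengths are in mm, angles in rad, forces in N, time in s.
With the tool pointing down it reaches from about 350 to 975 mm from the base axis. Payload 7.1 kg.
Tool frame: the origin (TCP) lies midway between the tips of the shut fingers; the grasp point (between the pads) lies 19 mm behind it; z points along the fingers, y is the line along which they close (so a half turn about z gives the same grasp; the last joint's range is limited). The gripper opens to 88 mm and grips with 3 to 60 N. Pads are 20 mm wide; open, the fingers measure 115 mm over their backs; the gripper's body (75 mm by 178 mm) begins 61 mm behind the grasp point.
Start: joints at [-1.238, 0.423, 1.63, -0, 1.089, -0.019], TCP at [215.384, -586.698, 222.675] pointing down, gripper open.
Joint ranges: [-3, 3], [-0.9, 2.11], [0.09, 2.58], [-1.31, 4.45], [0.11, 2.69], [-2.54, 2.54]. Speed limits (rad/s): [2.39, 2.39, 3.01, 3.14, 3.14, 3.14].

### API

Orientations are given as a rotation vector (axis times angle).
In Python, from workcell import ctrl gives the robot as it stands.
- The arm moves only by the shell command python3 -m inch 'ROWS' [OPENING]. ROWS is JSON, a list of rows, each an object with "xyz": the shift along the tool's x, y, z in mm, a list of three; "rot": the turn, a rotation vector about the tool's x, y, z in rad, a list of three. In form: [{"xyz": [dx, dy, dz], "rot": [ax, ay, az]}, ...]. A call has 1 to 12 rows; each row is the pose to reach, as a shift and turn from the pose commanded when the call began, along the tool's axes at that moment; what a row does not reach only later rows make up. A row lasts 1/12 s, in which the tool goes at most 41.7 mm and 7.16 degrees, less where a joint would pass 70% of its speed; a pose out of reach is approached as far as the arm can. A call with a gripper value outside its range is refused whole. OPENING is the closure in counts, from 0 (fully open) to 255 (shut), set as the call begins (- or left out, the last holds). The fingers move at their own pace and stop on an object; the grip force is fixed at half the most. Time passes only in rows, so rows that repeat a pose let the fingers close. It gives the time, the measured TCP pose, the force, the opening and the grip force at its end, in the units of the state.
- ctrl.get_obs(): the state, without advancing time (a new reading comes with each control period).
- ctrl.get_image(name): name is "scene" or "top" or "wrist"; returns the picture (384x512x3 uint8, red, green, blue); there is no depth.
- ctrl.camera_model(name): a dict with "fx", "fy", "cx", "cy" (pixels), "k1" (the pictures are not rectified: a ray, as slopes to the right and down, at radius r is drawn at 1 + k1 r^2 times it, then the intrinsics apply), "position" and "attitude" of the camera in the world. Camera axes: x right, y up, looking along -z (the intrinsics and any distortion apply to the point x, -y, -z); pixel columns grow to the right and rows downward; lengths in mm; the calibration is good to about 2 mm. A picture is of the moment at which its call begins: read the wrist's pose just before it. camera_model takes no time and is no camera call; for the wrist camera it gives the pose at the moment of the call.
- ctrl.close_job(): hands the job in; it is judged then, once.
The state is a dict: "t": time; "qpos": joint angles; "qvel": joint speeds; "joint_torque": joint torques, N m; "ee_pos": TCP position; "orientation": TCP orientation; "ft_force": force on the tool from outside, world axes, zero at the start; "moment": the same for the moment, N m; "width": finger opening in mm; "grasp_force": force on a finger pad.
Only numpy, scipy, OpenCV 4.12 (cv2) and the standard library are available. Lean on these libraries where they do the work, as an engineer would, in place of code of your own. Each camera call takes 0.05 s, during which the arm holds its last target. There are 200 camera calls.

## Working session

There is one attempt and no reset: what is moved stays moved. The work goes in short steps, Python scripts to look and compute and a shell command to move; the robot and the scene stay as the last step left them, time stands still between calls to the robot, and variables do not carry over. Pictures are saved under pics/ and viewed, at most 14 in all, crops included, and the job is handed in when it is done.

```bash
mkdir -p pics; cat > h.py <<'E'
import numpy as np,cv2
from scipy.spatial.transform import Rotation as R
from workcell import ctrl
def cam(n):
    m=ctrl.camera_model(n); return m
def att(m):
    a=np.array(m["attitude"],float)
    return a if a.shape==(3,3) else (R.from_rotvec(a).as_matrix() if a.size==3 else R.from_quat(a).as_matrix())
def ray(m,u,v):
    K=np.array([[m["fx"],0,m["cx"]],[0,m["fy"],m["cy"]],[0,0,1.]])
    p=cv2.undistortPoints(np.array([[[u,v]]],float),K,np.array([m["k1"],0,0,0.]))[0,0]
    return att(m)@np.array([p[0],-p[1],-1.])
def at(m,u,v,z):
    d=ray(m,u,v);c=np.array(m["position"],float);return c+d*(z-c[2])/d[2]
def proj(m,P):
    q=att(m).T@(np.array(P,float)-np.array(m["position"]));x,y=q[0]/-q[2],-q[1]/-q[2];f=1+m["k1"]*(x*x+y*y)
    return np.array([m["fx"]*x*f+m["cx"],m["fy"]*y*f+m["cy"]])
def save(n,f,crop=None,s=1):
    im=ctrl.get_image(n)
    cv2.imwrite("pics/raw_"+f,im[:,:,::-1])
    if crop: x0,y0,x1,y1=crop; im=im[y0:y1,x0:x1]
    im=cv2.resize(im,None,fx=s,fy=s,interpolation=cv2.INTER_CUBIC)
    cv2.imwrite("pics/"+f,im[:,:,::-1])
def st():
    o=ctrl.get_obs()
    return o
E
python3 - <<'E'
from h import *
for n in("scene","top","wrist"): print(n,cam(n))
print(st())
save("top","t0.png",s=1.56);save("scene","s0.png",s=1.56)
E
```

```text
scene {'fx': 414.3372417982636, 'fy': 414.3372417982636, 'cx': 261.50390857156077, 'cy': 194.85766386084782, 'k1': -0.040906196056696216, 'position': array([1147.05620265,  572.06936649,  815.32449214]), 'attitude': array([0.44625086, 1.03609565, 2.17488452])}
top {'fx': 479.44766604982004, 'fy': 479.44766604982004, 'cx': 254.56199991884978, 'cy': 185.927186514981, 'k1': -0.18739047542673515, 'position': array([ 321.84499912,  -43.98845203, 1435.32755613]), 'attitude': array([ 0.0841528 , -0.11377759, -1.56489959])}
wrist {'fx': 333.30254499263947, 'fy': 333.30254499263947, 'cx': 254.63245264725853, 'cy': 186.32272415838634, 'k1': -0.03719040710784845, 'position': array([ 280.90524608, -562.12329336,  384.18320724]), 'attitude': array([-0.22561088,  0.15973461, -1.21191489])}
{'t': 0.0, 'qpos': array([-1.23799176e+00,  4.23857195e-01,  1.63070171e+00, -9.44106259e-06,
        1.08860045e+00, -1.89618511e-02]), 'qvel': array([ 1.08280692e-03, -2.14098559e-03, -1.82273332e-03,  2.66012789e-04,
        1.56135908e-03, -9.88519032e-05]), 'joint_torque': array([ 7.04913364e-04, -5.44628692e+01, -2.73662835e+01,  6.43215654e-02,
        2.27638136e-02, -1.18014482e-04]), 'ee_pos': array([ 215.20625908, -586.17502654,  221.88689062]), 'orientation': array([-3.09160184e+00, -5.49445167e-01,  3.97372828e-04]), 'ft_force': array([ 0.05467358, -0.20466055,  0.02964554]), 'moment': array([-0.00832359,  0.01540583, -0.05035066]), 'grasp_force': 0.0, 'width': 87.56580481262287}
```

View pics/t0.png

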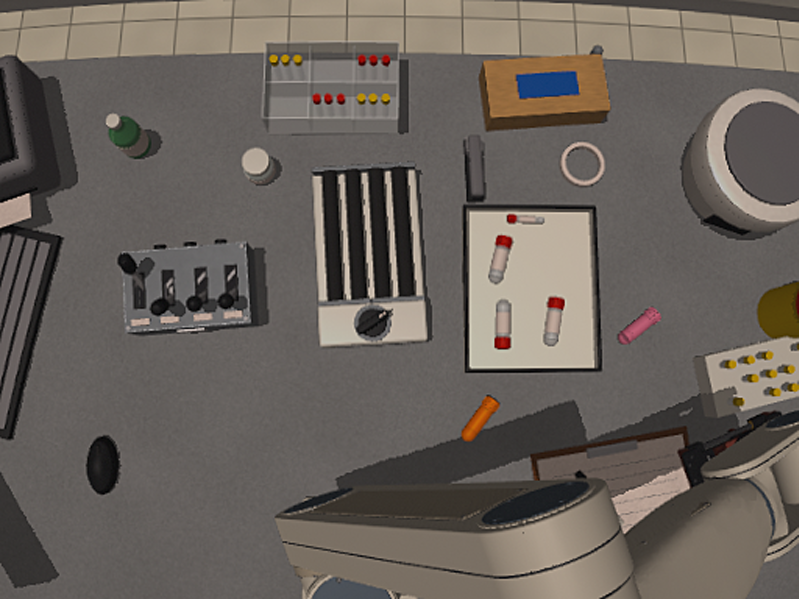

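View pics/s0.png

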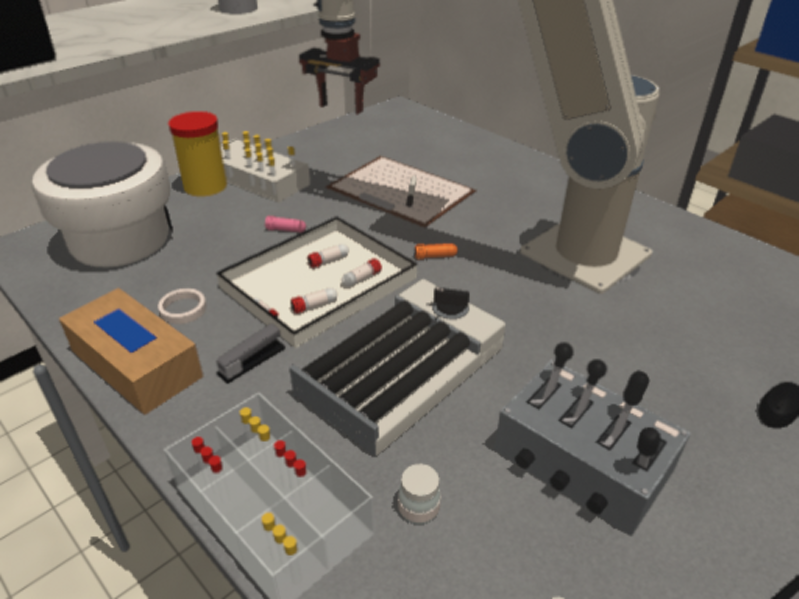

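The top view shows x up and y left. The switch box is at (190,285), with the mains lever at (127,264) leaning to +x. The mixer is at (370,255) with its switch at (374,321), and the tray is at (532,288).

Could be taken for large tubes:
- White with red caps in the tray: (500,258), (503,324) and (554,321). These are the ones I want.
- Small tube: (525,218).
- Pink: (639,326).
- Orange: (480,418).

I'll check this in close crops.

```bash
python3 - <<'E'
import cv2
im=cv2.imread("pics/raw_t0.png")
def c(f,x0,y0,x1,y1,s): cv2.imwrite("pics/"+f,cv2.resize(im[y0:y1,x0:x1],None,fx=s,fy=s,interpolation=cv2.INTER_CUBIC))
c("c1.png",75,100,275,225,4)
c("c2.png",290,125,390,240,5)
E
```

```text
(no output)
```

View pics/c1.png

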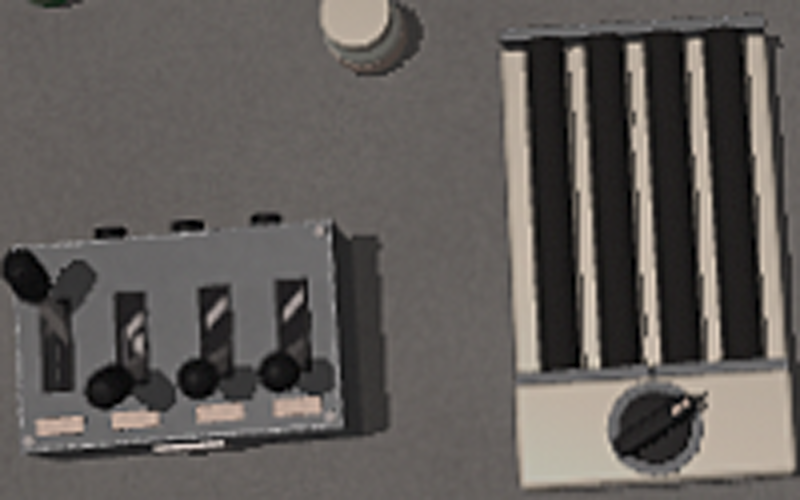

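View pics/c2.png

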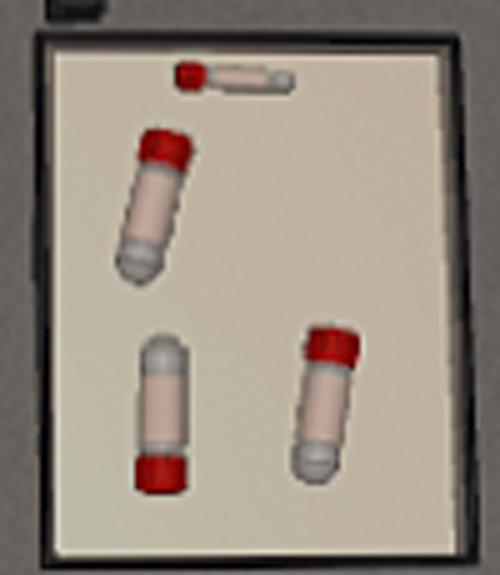

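The crops show the mains lever on (grip at about (25,275)). Standby and both outgoing levers are off, and the switch bar is turned about 60°. There are three large white tubes with red caps, and the small tube is at the top.

```bash
python3 - <<'E'
from h import *
np.set_printoptions(precision=1,suppress=True)
m=cam("top")
c1=lambda x,y:(75+(x+.5)/4-.5,100+(y+.5)/4-.5)
c2=lambda x,y:(290+(x+.5)/5-.5,125+(y+.5)/5-.5)
P=lambda f,x,y,z:at(m,*f(x,y),z)[:2]
b=[P(c1,*p,90) for p in[(12,247),(330,222),(340,430),(25,452)]]
print("box",np.array(b).ravel(),np.mean(b,0), [np.linalg.norm(b[i]-b[i-1]) for i in range(4)])
for n,(x,y) in dict(mains=(25,275),stb=(108,387),mf=(197,378),cf=(279,372)).items(): print(n,P(c1,x,y,150))
x=[P(c1,*p,70) for p in[(503,35),(765,22),(797,468),(522,487)]]
print("mixer",np.array(x).ravel(),np.mean(x,0),[np.linalg.norm(x[i]-x[i-1]) for i in range(4)])
print("yaw",[np.degrees(np.arctan2(*(d[::-1]))) for d in (b[0]-b[3],b[1]-b[2],x[0]-x[3],x[1]-x[2])])
print("sw",P(c1,655,427,105), "bar ends",P(c1,613,452,109),P(c1,703,398,109))
for n,a,c in(("A",(165,128),(138,284)),("B",(162,493),(163,335)),("C",(333,328),(315,484))):
  p,q=P(c2,*a,20),P(c2,*c,16);print(n,(p+q)/2,np.degrees(np.arctan2(*((p-q)[::-1]))),np.linalg.norm(p-q))
print(P(c1,360,20,68),"jar",[P(c2,*q,36) for q in((38,35),(460,38),(475,560),(45,568))])
E
```

```text
box [561.9 445.4 580.1 210.3 430.8 198.8 413.  428.3] [496.4 320.7] [np.float64(149.95016611926386), np.float64(235.8408914995709), np.float64(149.72075899770374), np.float64(230.14002519094532)]
mains [531.5 413. ]
stb [454.  349.9]
mf [460.6 287.6]
cf [465.1 230.9]
mixer [ 724.6   90.7  735.5 -102.4  407.  -124.9  392.6   71. ] [564.9 -16.4] [np.float64(332.5946727541588), np.float64(193.3927458927267), np.float64(329.35191502972174), np.float64(196.39604245852547)]
yaw [np.float64(6.566286458634948), np.float64(4.3874304766119625), np.float64(3.3976363072854867), np.float64(3.916850859508041)]
sw [433. -24.] bar ends [415.1   4.9] [453.  -57.3]
A [ 563.9 -267.6] -10.417301782515286 96.49003300053722
B [ 438.2 -272.3] 178.5027567019189 94.96423405519964
C [ 443.  -370.6] -7.3413199311575 94.4587014888302
[736.9 197.6] jar [array([ 664.3, -197.9]), array([ 666.3, -457.4]), array([ 349.6, -456.5]), array([ 346.1, -199.1])]
```

```bash
cat > w.py <<'E'
import sys
from h import *
# world target x y z, closing-line angle deg -> tool-frame shift, rotation
def w(x,y,z,a):
    o=st();p=np.array(o["ee_pos"]);T=R.from_rotvec(o["orientation"]);a=np.radians(a)
    Y=np.array([np.cos(a),np.sin(a),0]);Z=np.array([0,0,-1.]);G=R.from_matrix(np.c_[np.cross(Y,Z),Y,Z])
    d=T.inv().apply(np.array([x,y,z])-p);r=(T.inv()*G).as_rotvec()
    print("xyz",d.round(1),"rot",r.round(3),"dist",np.linalg.norm(d).round(),"rows",max(np.linalg.norm(d)/41.7,np.degrees(np.linalg.norm(r))/7.16).round(1))
if __name__=="__main__": w(*map(float,sys.argv[1:]))
E
python3 w.py 434 -24.5 160 33.7
```

```text
xyz [ 399.  -451.9   62.6] rot [-1.000e-03 -1.000e-03 -1.807e+00] dist 606.0 rows 14.5
```

```bash
python3 -m inch '[{"xyz":[30,-34,0],"rot":[0,0,-0.12]},{"xyz":[60,-68,0],"rot":[0,0,-0.24]},{"xyz":[90,-102,0],"rot":[0,0,-0.36]},{"xyz":[117,-133,0],"rot":[0,0,-0.48]},{"xyz":[144,-163,0],"rot":[0,0,-0.6]},{"xyz":[171,-194,0],"rot":[0,0,-0.72]},{"xyz":[198,-224,0],"rot":[0,0,-0.84]},{"xyz":[225,-255,0],"rot":[0,0,-0.96]},{"xyz":[252,-285,0],"rot":[0,0,-1.08]},{"xyz":[275,-312,0],"rot":[0,0,-1.2]},{"xyz":[300,-340,0],"rot":[0,0,-1.32]},{"xyz":[300,-340,0],"rot":[0,0,-1.32]}]' 0; python3 w.py 434 -24.5 150 33.7
```

```text
t: 1.1
ee_pos: [380.9, -159.2, 222.6]
orientation: [-2.092, -2.342, -0.002]
ft_force: [-0.9, -0.8, -1.1]
width: 87.9
grasp_force: 0.0
xyz [127.7  67.9  72.8] rot [ 0.001 -0.002 -0.476] dist 162.0 rows 3.9
```

```bash
python3 -m inch '[{"xyz":[32,17,18],"rot":[0,0,-0.12]},{"xyz":[64,34,36],"rot":[0,0,-0.24]},{"xyz":[96,51,54],"rot":[0,0,-0.36]},{"xyz":[127.7,67.9,72.8],"rot":[0,0,-0.476]},{"xyz":[127.7,67.9,72.8],"rot":[0,0,-0.476]},{"xyz":[127.7,67.9,72.8],"rot":[0,0,-0.476]}]' ; python3 w.py 434 -24.5 88 33.7
python3 - <<'E'
from h import *
m=cam("wrist");save("wrist","w1.png",s=1.5)
for q in((434,-24.5,109),):print(proj(m,q)*1.5)
E
```

```text
t: 1.6
ee_pos: [434.0, -29.1, 148.7]
orientation: [-1.493, -2.761, 0.002]
ft_force: [-0.8, 0.2, 0.2]
width: 87.4
grasp_force: 0.0
xyz [ 3.7  2.6 60.7] rot [-0.002 -0.002 -0.009] dist 61.0 rows 1.5
[387.98245407 308.58399849]
```

View pics/w1.png

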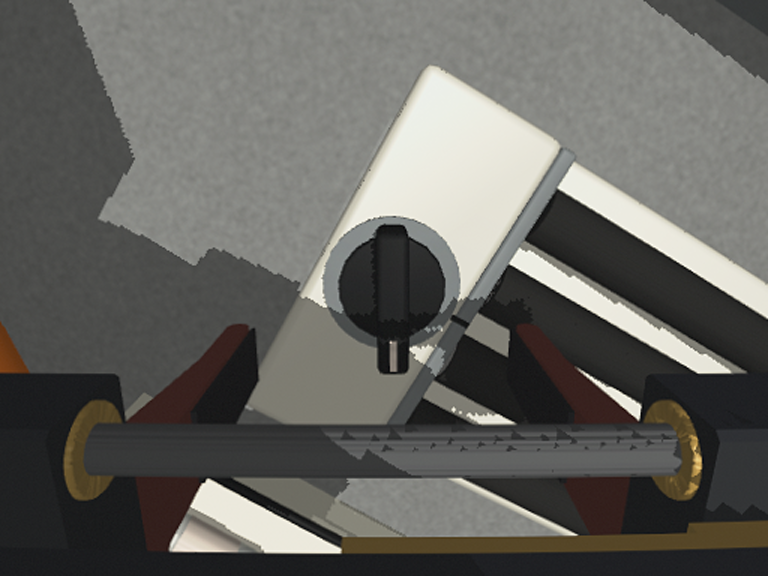

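The wrist view shows the bar grip upright in the image at (392,300), from (391,226) to (393,374). The fingers straddle it.

```bash
python3 - <<'E'
from h import *
m=cam("wrist");print(at(m,392/1.5,226/1.5,109),at(m,392.5/1.5,374/1.5,109),at(m,392/1.5,300/1.5,109))
E
python3 w.py 434 -24.5 89 33.7
```

```text
[416.27651702   4.80280702 109.        ] [452.66286724 -50.07263937 109.        ] [433.64250098 -21.58572871 109.        ]
xyz [ 4.7  3.  60.4] rot [-0.001 -0.001 -0.011] dist 61.0 rows 1.5
```

```bash
python3 -m inch '[{"xyz":[5.7,4.2,20],"rot":[0,0,0]},{"xyz":[5.7,4.2,40],"rot":[0,0,0]},{"xyz":[5.7,4.2,60],"rot":[0,0,0]},{"xyz":[5.7,4.2,60],"rot":[0,0,0]}]'; python3 -m inch '[{"xyz":[0,0,0],"rot":[0,0,0]},{"xyz":[0,0,0],"rot":[0,0,0]},{"xyz":[0,0,0],"rot":[0,0,0]},{"xyz":[0,0,0],"rot":[0,0,0]},{"xyz":[0,0,0],"rot":[0,0,0]},{"xyz":[0,0,0],"rot":[0,0,0]},{"xyz":[0,0,0],"rot":[0,0,0]},{"xyz":[0,0,0],"rot":[0,0,0]}]' 255
```

```text
t: 1.98
ee_pos: [433.0, -24.5, 88.1]
orientation: [-1.501, -2.756, 0.003]
ft_force: [-1.2, 0.6, -0.3]
width: 87.6
grasp_force: 0.0
t: 2.65
ee_pos: [435.0, -23.1, 90.0]
orientation: [1.497, 2.762, 0.0]
ft_force: [-0.4, -0.2, -0.3]
width: 37.8
grasp_force: 0.0
```

```bash
python3 -m inch '[{"xyz":[0,0,0],"rot":[0,0,0]},{"xyz":[0,0,0],"rot":[0,0,0]},{"xyz":[0,0,0],"rot":[0,0,0]},{"xyz":[0,0,0],"rot":[0,0,0]},{"xyz":[0,0,0],"rot":[0,0,0]},{"xyz":[0,0,0],"rot":[0,0,0]}]'; python3 -m inch '[{"xyz":[0,0,0],"rot":[0,0,-0.1]},{"xyz":[0,0,0],"rot":[0,0,-0.2]},{"xyz":[0,0,0],"rot":[0,0,-0.3]},{"xyz":[0,0,0],"rot":[0,0,-0.4]},{"xyz":[0,0,0],"rot":[0,0,-0.5]},{"xyz":[0,0,0],"rot":[0,0,-0.6]},{"xyz":[0,0,0],"rot":[0,0,-0.7]},{"xyz":[0,0,0],"rot":[0,0,-0.8]},{"xyz":[0,0,0],"rot":[0,0,-0.9]},{"xyz":[0,0,0],"rot":[0,0,-1.0]},{"xyz":[0,0,0],"rot":[0,0,-1.06]},{"xyz":[0,0,0],"rot":[0,0,-1.06]}]';python3 -m inch '[{"xyz":[0,0,0],"rot":[0,0,0]},{"xyz":[0,0,0],"rot":[0,0,0]}]'; python3 w.py 434.4 -23 89 93.7
```

```text
t: 3.15
ee_pos: [435.2, -23.0, 89.9]
orientation: [1.497, 2.762, 0.0]
ft_force: [0.9, 2.7, -1.8]
width: 13.4
grasp_force: 30.0
t: 4.15
ee_pos: [435.1, -23.2, 89.9]
orientation: [-0.106, 3.14, 0.0]
ft_force: [1.1, 0.8, -1.8]
width: 13.8
grasp_force: 30.0
t: 4.32
ee_pos: [435.1, -23.2, 89.9]
orientation: [-0.101, 3.14, -0.0]
ft_force: [1.6, 1.1, -2.5]
width: 14.0
grasp_force: 30.0
xyz [0.7 0.2 0.9] rot [-0.  0. -0.] dist 1.0 rows 0.0
```

```bash
python3 -m inch '[{"xyz":[0,0,0],"rot":[0,0,0]},{"xyz":[0,0,0],"rot":[0,0,0]},{"xyz":[0,0,0],"rot":[0,0,0]},{"xyz":[0,0,0],"rot":[0,0,0]},{"xyz":[0,0,-40],"rot":[0,0,0]},{"xyz":[0,0,-80],"rot":[0,0,0]},{"xyz":[0,0,-115],"rot":[0,0,0]},{"xyz":[0,0,-130],"rot":[0,0,0]},{"xyz":[0,0,-130],"rot":[0,0,0]}]' 100; python3 w.py 574 414 212 94.4
python3 - <<'E'
from h import *
save("top","t1.png",(175,160,305,240),5)
E
```

```text
t: 5.07
ee_pos: [437.3, -23.4, 223.5]
orientation: [-0.103, 3.133, -0.001]
ft_force: [1.1, -0.6, 0.0]
width: 53.2
grasp_force: 0.0
xyz [-165.2  427.4   12.3] rot [-0.001  0.007 -0.011] dist 458.0 rows 11.0
```

View pics/t1.png

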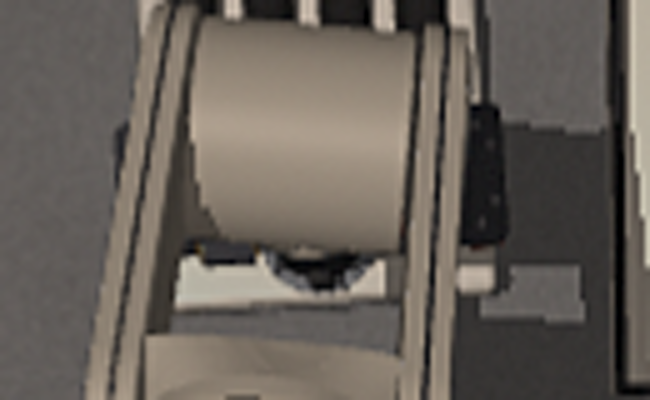

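The arm hides the switch at about (320,260). I'll check it from beside the box before I push the mains lever.

```bash
python3 -m inch '[{"xyz":[-15,38,0],"rot":[0,0,0]},{"xyz":[-30,77,0],"rot":[0,0,0]},{"xyz":[-45,116,2],"rot":[0,0,0]},{"xyz":[-60,155,4],"rot":[0,0,0]},{"xyz":[-75,194,6],"rot":[0,0,0]},{"xyz":[-90,233,8],"rot":[0,0,0]},{"xyz":[-105,272,10],"rot":[0,0,0]},{"xyz":[-120,311,12],"rot":[0,0,0]},{"xyz":[-135,350,12],"rot":[0,0,0]},{"xyz":[-150,389,12],"rot":[0,0,0]},{"xyz":[-165,427,12],"rot":[0,0,-0.01]},{"xyz":[-165,427,12],"rot":[0,0,-0.01]}]' 255; python3 w.py 574 414 144 94.4
python3 - <<'E'
from h import *
save("top","t2.png",(75,100,275,225),4)
E
```

```text
t: 6.12
ee_pos: [571.7, 419.8, 204.7]
orientation: [0.126, -3.138, -0.002]
ft_force: [-0.6, -1.3, -0.2]
width: 0.5
grasp_force: 0.0
xyz [-1.9 -6.  60.7] rot [ 0.001 -0.001  0.003] dist 61.0 rows 1.5
```

View pics/t2.png

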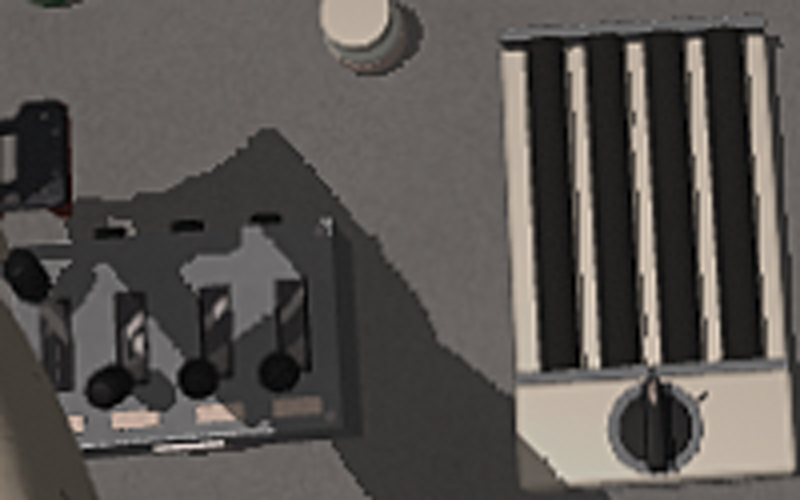

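The switch bar at (655,425) now lies along the mixer's x, so it is off. The mains lever is still on at (25,275), and the gripper is beyond it. I'll push it to -x.

```bash
python3 -m inch '[{"xyz":[0,0,0],"rot":[0,0,0]},{"xyz":[0,0,30],"rot":[0,0,0]},{"xyz":[0,0,60],"rot":[0,0,0]},{"xyz":[0,0,67],"rot":[0,0,0]},{"xyz":[0,0,67],"rot":[0,0,0]}]'; python3 -m inch '[{"xyz":[12,0,0],"rot":[0,0,0]},{"xyz":[24,0,0],"rot":[0,0,0]},{"xyz":[36,0,0],"rot":[0,0,0]},{"xyz":[48,0,0],"rot":[0,0,0]},{"xyz":[60,0,0],"rot":[0,0,0]},{"xyz":[70,0,0],"rot":[0,0,0]},{"xyz":[80,0,0],"rot":[0,0,0]},{"xyz":[88,0,0],"rot":[0,0,0]},{"xyz":[94,0,0],"rot":[0,0,0]},{"xyz":[94,0,0],"rot":[0,0,0]},{"xyz":[94,0,0],"rot":[0,0,0]},{"xyz":[94,0,0],"rot":[0,0,0]}]'
```

```text
t: 6.58
ee_pos: [569.3, 411.0, 137.5]
orientation: [0.117, -3.133, 0.006]
ft_force: [0.1, 0.2, -0.4]
width: 0.6
grasp_force: 0.0
t: 7.58
ee_pos: [477.7, 406.9, 141.0]
orientation: [-0.12, 3.139, 0.0]
ft_force: [-0.4, 0.1, 0.3]
width: 0.5
grasp_force: 0.3
```

```bash
python3 -m inch '[{"xyz":[-10,0,0],"rot":[0,0,0]},{"xyz":[-10,0,-35],"rot":[0,0,0]},{"xyz":[-10,0,-70],"rot":[0,0,0]},{"xyz":[-10,0,-72],"rot":[0,0,0]},{"xyz":[-10,0,-72],"rot":[0,0,0]}]'; python3 w.py 409 345.5 212 94.4
```

```text
t: 8.0
ee_pos: [489.5, 408.3, 215.3]
orientation: [-0.119, 3.136, 0.004]
ft_force: [0.2, 0.5, -0.7]
width: 0.6
grasp_force: 0.0
xyz [ 85.  -56.6   2.8] rot [ 0.003  0.004 -0.001] dist 102.0 rows 2.5
```

```bash
python3 -m inch '[{"xyz":[28,-18,0],"rot":[0,0,0]},{"xyz":[56,-37,0],"rot":[0,0,0]},{"xyz":[84,-56,0],"rot":[0,0,0]},{"xyz":[84,-56,0],"rot":[0,0,0]},{"xyz":[84,-56,0],"rot":[0,0,0]}]'
python3 - <<'E'
from h import *
save("scene","s1.png",(300,180,460,320),5)
E
python3 w.py 409 345.5 142 94.4
```

```text
t: 8.42
ee_pos: [406.7, 343.8, 211.7]
orientation: [0.119, -3.137, 0.003]
ft_force: [0.1, 1.1, -0.4]
width: 0.4
grasp_force: 0.0
xyz [-1.   0.5 70.2] rot [-0.    -0.001 -0.001] dist 70.0 rows 1.7
```

View pics/s1.png

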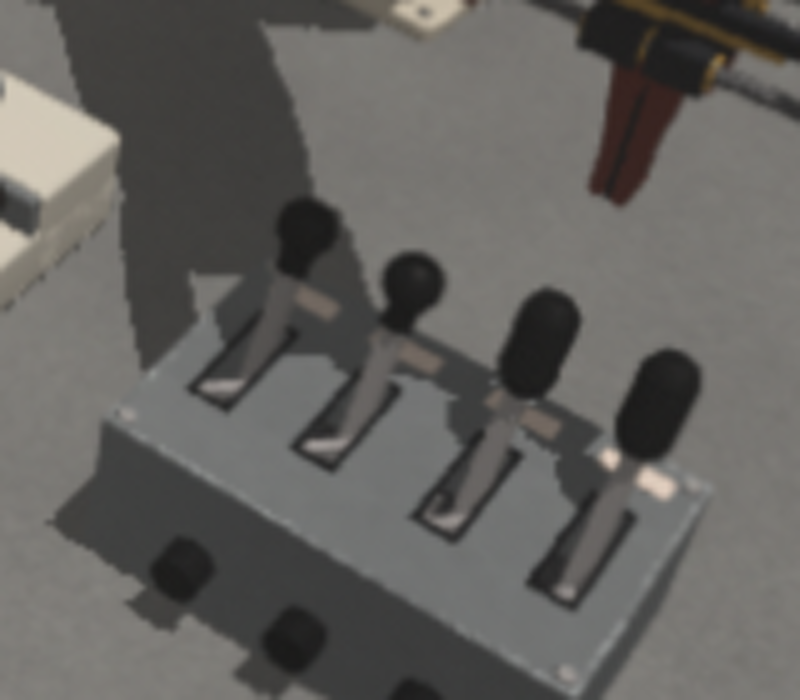

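The mains lever at (655,405) is now off, like the other three. Next I'll push standby to +x.

```bash
python3 -m inch '[{"xyz":[0,0,25],"rot":[0,0,0]},{"xyz":[0,0,50],"rot":[0,0,0]},{"xyz":[0,0,70],"rot":[0,0,0]},{"xyz":[0,0,70],"rot":[0,0,0]},{"xyz":[0,0,70],"rot":[0,0,0]}]'; python3 -m inch '[{"xyz":[-12,0,0],"rot":[0,0,0]},{"xyz":[-24,0,0],"rot":[0,0,0]},{"xyz":[-36,0,0],"rot":[0,0,0]},{"xyz":[-48,0,0],"rot":[0,0,0]},{"xyz":[-60,0,0],"rot":[0,0,0]},{"xyz":[-70,0,0],"rot":[0,0,0]},{"xyz":[-80,0,0],"rot":[0,0,0]},{"xyz":[-90,0,0],"rot":[0,0,0]},{"xyz":[-98,0,0],"rot":[0,0,0]},{"xyz":[-98,0,0],"rot":[0,0,0]},{"xyz":[-98,0,0],"rot":[0,0,0]}]'; python3 -m inch '[{"xyz":[10,0,0],"rot":[0,0,0]},{"xyz":[10,0,-35],"rot":[0,0,0]},{"xyz":[10,0,-70],"rot":[0,0,0]},{"xyz":[10,0,-72],"rot":[0,0,0]},{"xyz":[10,0,-72],"rot":[0,0,0]}]'; python3 w.py 413.5 283.5 212 94.4
```

```text
t: 8.88
ee_pos: [408.4, 345.3, 141.8]
orientation: [0.119, -3.137, 0.002]
ft_force: [-0.9, 1.2, 0.6]
width: 0.6
grasp_force: 0.0
t: 9.8
ee_pos: [506.0, 352.5, 142.6]
orientation: [0.119, -3.139, 0.0]
ft_force: [-1.0, 0.2, -0.5]
width: 0.4
grasp_force: 0.0
t: 10.22
ee_pos: [495.8, 352.7, 217.3]
orientation: [-0.121, 3.136, 0.004]
ft_force: [1.0, 0.4, -0.5]
width: 0.3
grasp_force: 0.0
xyz [ 87.4 -62.7   4.8] rot [0.002 0.004 0.   ] dist 108.0 rows 2.6
```

```bash
python3 -m inch '[{"xyz":[29,-21,2],"rot":[0,0,0]},{"xyz":[58,-42,3],"rot":[0,0,0]},{"xyz":[87,-62,3],"rot":[0,0,0]},{"xyz":[87,-62,3],"rot":[0,0,0]},{"xyz":[87,-62,30],"rot":[0,0,0]},{"xyz":[87,-62,60],"rot":[0,0,0]},{"xyz":[87,-62,72],"rot":[0,0,0]},{"xyz":[87,-62,72],"rot":[0,0,0]}]'; python3 -m inch '[{"xyz":[-12,0,0],"rot":[0,0,0]},{"xyz":[-24,0,0],"rot":[0,0,0]},{"xyz":[-36,0,0],"rot":[0,0,0]},{"xyz":[-48,0,0],"rot":[0,0,0]},{"xyz":[-60,0,0],"rot":[0,0,0]},{"xyz":[-70,0,0],"rot":[0,0,0]},{"xyz":[-80,0,0],"rot":[0,0,0]},{"xyz":[-90,0,0],"rot":[0,0,0]},{"xyz":[-98,0,0],"rot":[0,0,0]},{"xyz":[-98,0,0],"rot":[0,0,0]},{"xyz":[-98,0,0],"rot":[0,0,0]}]'; python3 -m inch '[{"xyz":[10,0,0],"rot":[0,0,0]},{"xyz":[10,0,-35],"rot":[0,0,0]},{"xyz":[10,0,-70],"rot":[0,0,0]},{"xyz":[10,0,-72],"rot":[0,0,0]},{"xyz":[10,0,-72],"rot":[0,0,0]}]'; python3 w.py 470 -100 212 93.7
```

```text
t: 10.88
ee_pos: [410.8, 281.8, 139.3]
orientation: [0.12, -3.133, 0.006]
ft_force: [0.1, 0.1, 0.8]
width: 0.7
grasp_force: 0.0
t: 11.8
ee_pos: [511.7, 290.8, 142.7]
orientation: [0.119, -3.139, 0.0]
ft_force: [-0.6, 0.6, -0.5]
width: 0.5
grasp_force: 0.0
t: 12.22
ee_pos: [501.6, 290.8, 217.2]
orientation: [-0.12, 3.136, 0.003]
ft_force: [-0.2, 0.1, -0.8]
width: 0.4
grasp_force: 0.0
xyz [  61.5 -387.2    4.2] rot [0.002 0.004 0.012] dist 392.0 rows 9.4
```

```bash
python3 -m inch '[{"xyz":[6,-38,0],"rot":[0,0,0]},{"xyz":[12,-77,0],"rot":[0,0,0]},{"xyz":[18,-116,0],"rot":[0,0,0]},{"xyz":[24,-155,0],"rot":[0,0,0]},{"xyz":[30,-194,0],"rot":[0,0,0]},{"xyz":[36,-233,0],"rot":[0,0,0]},{"xyz":[42,-272,0],"rot":[0,0,0]},{"xyz":[48,-311,0],"rot":[0,0,0]},{"xyz":[54,-349,0],"rot":[0,0,0]},{"xyz":[60,-387,0],"rot":[0,0,0]},{"xyz":[60,-387,0],"rot":[0,0,0]}]' 100
python3 - <<'E'
from h import *
save("top","t3.png",(70,100,390,250),2.5)
E
```

```text
t: 13.13
ee_pos: [469.2, -104.9, 213.6]
orientation: [0.113, -3.137, 0.001]
ft_force: [0.0, 0.4, 0.2]
width: 53.4
grasp_force: 0.0
```

View pics/t3.png

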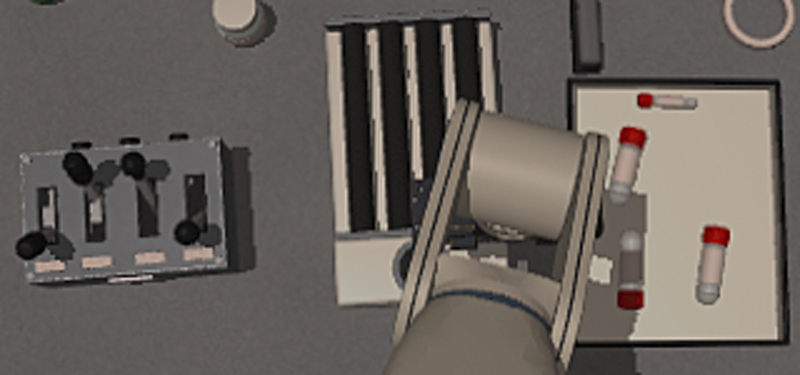

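The box shows mains off, standby on, mixer feed on and centrifuge off. The tubes are unmoved. I'll take tube C, at (712,265), first.

```bash
python3 w.py 443 -370.6 100 82.7
```

```text
xyz [  45.1 -265.5  113.5] rot [ 0.    -0.002  0.199] dist 292.0 rows 7.0
```

```bash
python3 -m inch '[{"xyz":[7,-38,0],"rot":[0,0,0]},{"xyz":[14,-76,10],"rot":[0,0,0.05]},{"xyz":[21,-114,25],"rot":[0,0,0.1]},{"xyz":[28,-150,45],"rot":[0,0,0.15]},{"xyz":[34,-185,65],"rot":[0,0,0.199]},{"xyz":[39,-220,85],"rot":[0,0,0.199]},{"xyz":[45,-250,100],"rot":[0,0,0.199]},{"xyz":[45,-265.5,113.5],"rot":[0,0,0.199]},{"xyz":[45,-265.5,113.5],"rot":[0,0,0.199]},{"xyz":[45,-265.5,113.5],"rot":[0,0,0.199]}]' 70; python3 w.py 443 -370.6 14 82.7
python3 - <<'E'
from h import *
m=cam("wrist");print(proj(m,(443,-370.6,18))*1.5);save("wrist","w2.png",s=1.5)
E
```

```text
t: 14.02
ee_pos: [445.7, -366.7, 99.7]
orientation: [-0.193, -3.133, -0.004]
ft_force: [1.0, 1.1, 0.8]
width: 63.9
grasp_force: 0.0
xyz [ 1.9 -4.4 85.7] rot [ 0.003 -0.003  0.004] dist 86.0 rows 2.1
[372.8991818  285.82586689]
```

View pics/w2.png

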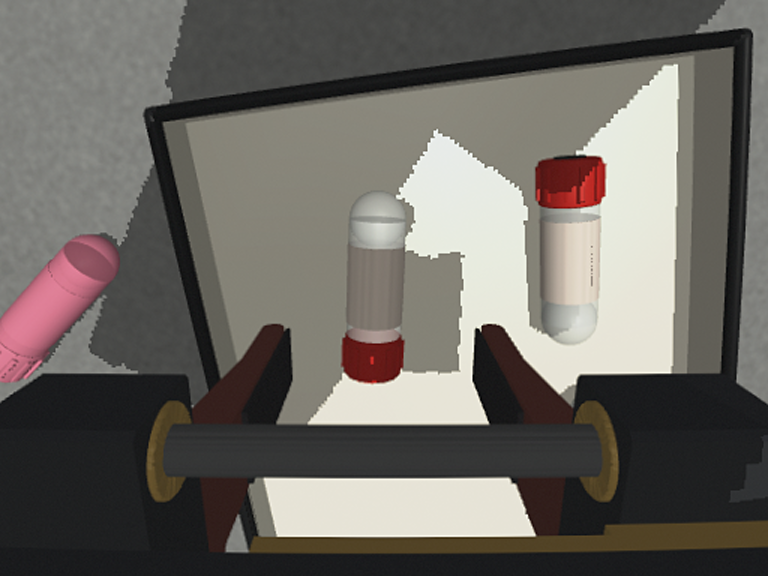

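The tube lies at (374,287), where I predicted it, and the fingers straddle its line. I'll go down and grip.

```bash
python3 -m inch '[{"xyz":[0,0,30],"rot":[0,0,0]},{"xyz":[0,0,60],"rot":[0,0,0]},{"xyz":[0,0,80],"rot":[0,0,0]},{"xyz":[0,0,86],"rot":[0,0,0]},{"xyz":[0,0,86],"rot":[0,0,0]},{"xyz":[0,0,86],"rot":[0,0,0]}]'; python3 -m inch '[{"xyz":[0,0,0],"rot":[0,0,0]},{"xyz":[0,0,0],"rot":[0,0,0]},{"xyz":[0,0,0],"rot":[0,0,0]},{"xyz":[0,0,0],"rot":[0,0,0]},{"xyz":[0,0,0],"rot":[0,0,0]},{"xyz":[0,0,0],"rot":[0,0,0]},{"xyz":[0,0,0],"rot":[0,0,0]},{"xyz":[0,0,0],"rot":[0,0,0]},{"xyz":[0,0,0],"rot":[0,0,0]}]' 255; python3 -m inch '[{"xyz":[0,0,-25],"rot":[0,0,0]},{"xyz":[0,0,-50],"rot":[0,0,0]},{"xyz":[0,0,-80],"rot":[0,0,0]},{"xyz":[0,0,-110],"rot":[0,0,0]},{"xyz":[0,0,-130],"rot":[0,0,0]},{"xyz":[0,0,-130],"rot":[0,0,0]}]';  python3 w.py 599 31 145 93.7
```

```text
t: 14.57
ee_pos: [447.3, -367.8, 16.4]
orientation: [0.191, 3.135, -0.001]
ft_force: [0.6, -0.4, 0.6]
width: 63.4
grasp_force: 0.0
t: 15.32
ee_pos: [446.6, -368.7, 15.7]
orientation: [0.193, 3.135, -0.001]
ft_force: [-2.0, 0.1, 4.6]
width: 27.5
grasp_force: 29.5
t: 15.82
ee_pos: [448.5, -370.1, 149.5]
orientation: [0.192, 3.13, -0.006]
ft_force: [-0.3, -0.1, -0.0]
width: 27.5
grasp_force: 29.5
xyz [-100.2  416.5    3.5] rot [-0.004  0.005 -0.187] dist 428.0 rows 10.3
```

```bash
python3 -m inch '[{"xyz":[-9,38,0],"rot":[0,0,-0.05]},{"xyz":[-18,76,0],"rot":[0,0,-0.1]},{"xyz":[-27,114,0],"rot":[0,0,-0.187]},{"xyz":[-36,152,0],"rot":[0,0,-0.187]},{"xyz":[-45,190,0],"rot":[0,0,-0.187]},{"xyz":[-54,228,0],"rot":[0,0,-0.187]},{"xyz":[-63,266,0],"rot":[0,0,-0.187]},{"xyz":[-72,304,0],"rot":[0,0,-0.187]},{"xyz":[-81,342,0],"rot":[0,0,-0.187]},{"xyz":[-91,380,0],"rot":[0,0,-0.187]},{"xyz":[-100,416.5,3],"rot":[0,0,-0.187]},{"xyz":[-100,416.5,3],"rot":[0,0,-0.187]}]'; python3 -m inch '[{"xyz":[0,0,0],"rot":[0,0,0]},{"xyz":[0,0,0],"rot":[0,0,0]}]'; python3 w.py 599 31 80 93.7
python3 - <<'E'
from h import *
m=cam("wrist");c,s=np.cos(np.radians(3.7)),np.sin(np.radians(3.7))
L=lambda x,y,z:(565+c*x-s*y,-15.4+s*x+c*y,z)
print([proj(m,L(x,y,77))*1.5 for y in(66,22,-22) for x in(-86,0)])
save("wrist","w3.png",s=1.5)
E
```

```text
t: 16.82
ee_pos: [598.2, 38.1, 140.9]
orientation: [-0.108, 3.139, 0.002]
ft_force: [-0.8, 0.3, 0.4]
width: 27.5
grasp_force: 29.5
t: 16.98
ee_pos: [595.7, 32.4, 141.1]
orientation: [0.102, -3.138, 0.0]
ft_force: [0.2, -0.7, -0.6]
width: 27.6
grasp_force: 29.5
xyz [-3.4 -1.5 61.1] rot [-0.    -0.002  0.   ] dist 61.0 rows 1.5
[array([430.22571306,  25.27942239]), array([426.00040178, 229.48992377]), array([324.70988687,  25.31319858]), array([329.71292409, 229.49561872]), array([219.77785931,  26.21560305]), array([233.85622727, 229.63954251])]
```

View pics/w3.png

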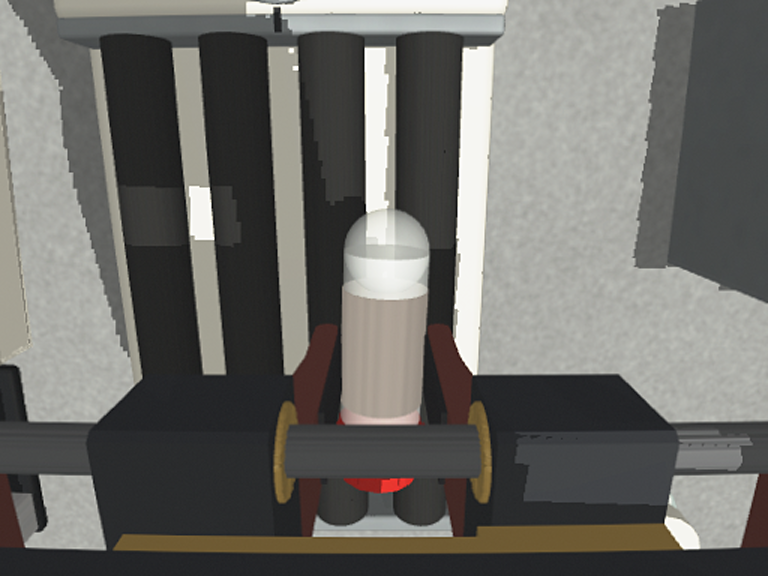

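The wrist view shows tube C held at (386,330), above the valley between the rollers at (331,120) and (430,120), parallel to them. I'll lower and release it.

```bash
python3 -m inch '[{"xyz":[-1,0,25],"rot":[0,0,0]},{"xyz":[-1,0,45],"rot":[0,0,0]},{"xyz":[-1,0,55],"rot":[0,0,0]},{"xyz":[-1,0,60],"rot":[0,0,0]},{"xyz":[-1,0,60],"rot":[0,0,0]},{"xyz":[-1,0,60],"rot":[0,0,0]},{"xyz":[-1,0,60],"rot":[0,0,0]}]'; python3 w.py 599 31 80 93.7
```

```text
t: 17.62
ee_pos: [598.5, 32.4, 83.4]
orientation: [-0.1, 3.138, -0.0]
ft_force: [0.3, -1.1, -1.3]
width: 27.6
grasp_force: 29.5
xyz [-0.4 -1.4  3.4] rot [-0.     0.002 -0.001] dist 4.0 rows 0.1
```

```bash
python3 -m inch '[{"xyz":[0,-1,3],"rot":[0,0,0]},{"xyz":[0,-1,3],"rot":[0,0,0]},{"xyz":[0,-1,3],"rot":[0,0,0]},{"xyz":[0,-1,3],"rot":[0,0,0]}]'; python3 -m inch '[{"xyz":[0,0,0],"rot":[0,0,0]},{"xyz":[0,0,0],"rot":[0,0,0]},{"xyz":[0,0,0],"rot":[0,0,0]},{"xyz":[0,0,0],"rot":[0,0,0]},{"xyz":[0,0,0],"rot":[0,0,0]},{"xyz":[0,0,-20],"rot":[0,0,0]},{"xyz":[0,0,-50],"rot":[0,0,0]},{"xyz":[0,0,-80],"rot":[0,0,0]},{"xyz":[0,0,-80],"rot":[0,0,0]}]' 130; python3 w.py 564 -267.6 130 79.6
```

```text
t: 17.95
ee_pos: [598.6, 31.6, 80.0]
orientation: [-0.101, 3.138, -0.0]
ft_force: [0.2, -1.4, 2.1]
width: 27.9
grasp_force: 29.5
t: 18.7
ee_pos: [601.2, 31.9, 164.8]
orientation: [-0.101, 3.132, 0.0]
ft_force: [2.0, -0.1, 0.8]
width: 43.1
grasp_force: 0.0
xyz [  56.6 -296.5   34.4] rot [0.001 0.008 0.246] dist 304.0 rows 7.3
```

```bash
cat > red.py <<'E'
from h import *
import sys
def red(n="top",z=19):
    m=cam(n);im=ctrl.get_image(n);h=cv2.cvtColor(im,cv2.COLOR_RGB2HSV)
    k=(((h[...,0]<7)|(h[...,0]>173))&(h[...,1]>170)&(h[...,2]>90)).astype(np.uint8)
    N,_,s,c=cv2.connectedComponentsWithStats(k)
    for i in range(1,N):
        if s[i,4]>25: print(s[i,4],c[i].round(0),at(m,*c[i],z)[:2].round(1))
red(*sys.argv[1:2])
E
python3 -m inch '[{"xyz":[7,-38,0],"rot":[0,0,0.05]},{"xyz":[14,-76,0],"rot":[0,0,0.1]},{"xyz":[21,-114,5],"rot":[0,0,0.17]},{"xyz":[29,-152,10],"rot":[0,0,0.246]},{"xyz":[36,-190,15],"rot":[0,0,0.246]},{"xyz":[44,-228,20],"rot":[0,0,0.246]},{"xyz":[51,-264,28],"rot":[0,0,0.246]},{"xyz":[56.6,-296.5,34],"rot":[0,0,0.246]},{"xyz":[56.6,-296.5,34],"rot":[0,0,0.246]},{"xyz":[56.6,-296.5,34],"rot":[0,0,0.246]},{"xyz":[56.6,-296.5,34],"rot":[0,0,0.246]}]' 70
python3 w.py 564 -267.6 16 79.6; python3 red.py wrist; python3 red.py top
python3 - <<'E'
from h import *
for n,p,a in(("A",(563.9,-267.6),-10.4),("B",(438.2,-272.3),178.5)):print(n,np.array(p)+36.5*np.array([np.cos(np.radians(a)),np.sin(np.radians(a))]))
E
```

```text
t: 19.62
ee_pos: [560.0, -267.3, 124.9]
orientation: [-0.286, -3.128, -0.001]
ft_force: [-0.0, -0.5, 0.3]
width: 63.5
grasp_force: 0.0
xyz [ -4.    0.4 108.9] rot [ 0.001 -0.001 -0.001] dist 109.0 rows 2.6
758 [252. 233.] [ 601.8 -276.8]
266 [243. 275.] [ 640.8 -292.3]
65 [219. 138.] [647.4  38.7]
A [ 599.80035868 -274.1889488 ]
B [ 401.71250764 -271.34454139]
```

Tube A's cap is within 3 mm of where I expected it, so I'll grip.

```bash
python3 -m inch '[{"xyz":[-3,-1.5,30],"rot":[0,0,0]},{"xyz":[-3,-1.5,60],"rot":[0,0,0]},{"xyz":[-3,-1.5,90],"rot":[0,0,0]},{"xyz":[-3,-1.5,108],"rot":[0,0,0]},{"xyz":[-3,-1.5,109],"rot":[0,0,0]},{"xyz":[-3,-1.5,109],"rot":[0,0,0]}]'; python3 -m inch '[{"xyz":[0,0,0],"rot":[0,0,0]},{"xyz":[0,0,0],"rot":[0,0,0]},{"xyz":[0,0,0],"rot":[0,0,0]},{"xyz":[0,0,0],"rot":[0,0,0]},{"xyz":[0,0,0],"rot":[0,0,0]},{"xyz":[0,0,0],"rot":[0,0,0]},{"xyz":[0,0,0],"rot":[0,0,0]},{"xyz":[0,0,0],"rot":[0,0,0]},{"xyz":[0,0,0],"rot":[0,0,0]}]' 255; python3 -m inch '[{"xyz":[0,0,-25],"rot":[0,0,0]},{"xyz":[0,0,-50],"rot":[0,0,0]},{"xyz":[0,0,-80],"rot":[0,0,0]},{"xyz":[0,0,-110],"rot":[0,0,0]},{"xyz":[0,0,-130],"rot":[0,0,0]},{"xyz":[0,0,-130],"rot":[0,0,0]}]';  python3 w.py 664.6 -53 145 93.7
```

```text
t: 20.22
ee_pos: [562.8, -268.3, 15.8]
orientation: [-0.282, -3.127, -0.001]
ft_force: [-0.4, -0.5, 0.3]
width: 64.0
grasp_force: 0.0
t: 20.97
ee_pos: [563.3, -270.0, 16.9]
orientation: [0.285, 3.128, -0.0]
ft_force: [-1.5, 1.3, 6.9]
width: 27.9
grasp_force: 29.9
t: 21.47
ee_pos: [565.5, -271.1, 150.9]
orientation: [0.285, 3.122, -0.004]
ft_force: [0.5, -1.0, -1.0]
width: 27.6
grasp_force: 29.9
xyz [-58.  232.5   5.9] rot [-0.003  0.007 -0.246] dist 240.0 rows 5.7
```

```bash
python3 -m inch '[{"xyz":[-10,38,0],"rot":[0,0,-0.05]},{"xyz":[-19,76,0],"rot":[0,0,-0.12]},{"xyz":[-29,114,0],"rot":[0,0,-0.19]},{"xyz":[-39,155,0],"rot":[0,0,-0.246]},{"xyz":[-49,195,0],"rot":[0,0,-0.246]},{"xyz":[-58,232.5,3],"rot":[0,0,-0.246]},{"xyz":[-58,232.5,3],"rot":[0,0,-0.246]},{"xyz":[-58,232.5,3],"rot":[0,0,-0.246]},{"xyz":[-58,232.5,3],"rot":[0,0,-0.246]}]'; python3 w.py 664.6 -53 81 93.7
```

```text
t: 22.22
ee_pos: [661.2, -51.8, 142.1]
orientation: [0.102, -3.138, 0.0]
ft_force: [-0.4, -0.6, 0.2]
width: 27.2
grasp_force: 29.9
xyz [-3.4 -1.4 61.1] rot [-0.    -0.002  0.   ] dist 61.0 rows 1.5
```

```bash
python3 -m inch '[{"xyz":[-1,-1,25],"rot":[0,0,0]},{"xyz":[-1,-1,45],"rot":[0,0,0]},{"xyz":[-1,-1,58],"rot":[0,0,0]},{"xyz":[-1,-1,64],"rot":[0,0,0]},{"xyz":[-1,-1,64],"rot":[0,0,0]},{"xyz":[-1,-1,64],"rot":[0,0,0]},{"xyz":[-1,-1,64],"rot":[0,0,0]}]'; python3 w.py 664.6 -53 80 93.7
```

```text
t: 22.8
ee_pos: [662.2, -53.0, 79.1]
orientation: [0.099, -3.138, -0.001]
ft_force: [-2.8, 2.5, 1.7]
width: 27.3
grasp_force: 30.0
xyz [-2.4 -0.1 -0.9] rot [ 0.001 -0.002 -0.002] dist 3.0 rows 0.1
```

```bash
python3 -m inch '[{"xyz":[0,0,0],"rot":[0,0,0]},{"xyz":[0,0,0],"rot":[0,0,0]},{"xyz":[0,0,0],"rot":[0,0,0]},{"xyz":[0,0,0],"rot":[0,0,0]},{"xyz":[0,0,0],"rot":[0,0,0]},{"xyz":[0,0,-20],"rot":[0,0,0]},{"xyz":[0,0,-50],"rot":[0,0,0]},{"xyz":[0,0,-80],"rot":[0,0,0]},{"xyz":[0,0,-80],"rot":[0,0,0]}]' 130; python3 w.py 438.2 -272.3 126 88.5
```

```text
t: 23.55
ee_pos: [666.9, -53.0, 165.6]
orientation: [-0.101, 3.13, -0.002]
ft_force: [1.3, 0.4, 0.8]
width: 43.1
grasp_force: 0.0
xyz [ 242.7 -204.1   37.7] rot [-0.001  0.01   0.09 ] dist 319.0 rows 7.7
```

```bash
python3 -m inch '[{"xyz":[30,-26,0],"rot":[0,0,0]},{"xyz":[60,-51,0],"rot":[0,0,0.03]},{"xyz":[91,-77,0],"rot":[0,0,0.06]},{"xyz":[121,-102,0],"rot":[0,0,0.09]},{"xyz":[152,-128,10],"rot":[0,0,0.09]},{"xyz":[182,-153,20],"rot":[0,0,0.09]},{"xyz":[212,-179,30],"rot":[0,0,0.09]},{"xyz":[242.7,-204,34],"rot":[0,0,0.09]},{"xyz":[242.7,-204,34],"rot":[0,0,0.09]},{"xyz":[242.7,-204,34],"rot":[0,0,0.09]},{"xyz":[242.7,-204,34],"rot":[0,0,0.09]}]' 70
python3 w.py 438.2 -272.3 15.5 88.5; python3 red.py wrist; python3 red.py top
```

```text
t: 24.47
ee_pos: [434.5, -271.9, 125.4]
orientation: [0.042, 3.141, -0.0]
ft_force: [-0.5, -0.3, -0.0]
width: 63.8
grasp_force: 0.0
xyz [ -3.7  -0.3 109.9] rot [-0.     0.001 -0.001] dist 110.0 rows 2.6
1013 [256. 148.] [ 403.5 -270.1]
65 [248. 116.] [716.4 -49.2]
68 [219. 138.] [647.6  38.3]
```

```bash
python3 -m inch '[{"xyz":[-3,1,30],"rot":[0,0,0]},{"xyz":[-3,1,60],"rot":[0,0,0]},{"xyz":[-3,1,90],"rot":[0,0,0]},{"xyz":[-3,1,108],"rot":[0,0,0]},{"xyz":[-3,1,110],"rot":[0,0,0]},{"xyz":[-3,1,110],"rot":[0,0,0]}]'; python3 -m inch '[{"xyz":[0,0,0],"rot":[0,0,0]},{"xyz":[0,0,0],"rot":[0,0,0]},{"xyz":[0,0,0],"rot":[0,0,0]},{"xyz":[0,0,0],"rot":[0,0,0]},{"xyz":[0,0,0],"rot":[0,0,0]},{"xyz":[0,0,0],"rot":[0,0,0]},{"xyz":[0,0,0],"rot":[0,0,0]},{"xyz":[0,0,0],"rot":[0,0,0]},{"xyz":[0,0,0],"rot":[0,0,0]}]' 255; python3 -m inch '[{"xyz":[0,0,-25],"rot":[0,0,0]},{"xyz":[0,0,-50],"rot":[0,0,0]},{"xyz":[0,0,-80],"rot":[0,0,0]},{"xyz":[0,0,-110],"rot":[0,0,0]},{"xyz":[0,0,-130],"rot":[0,0,0]},{"xyz":[0,0,-130],"rot":[0,0,0]}]';  python3 w.py 546 -60.8 145 93.7
```

```text
t: 25.07
ee_pos: [437.4, -269.6, 14.6]
orientation: [-0.037, -3.14, -0.002]
ft_force: [0.9, -0.3, 0.8]
width: 63.7
grasp_force: 0.0
t: 25.82
ee_pos: [437.4, -271.1, 15.8]
orientation: [0.041, 3.141, -0.001]
ft_force: [-0.6, 0.8, 6.6]
width: 27.1
grasp_force: 30.0
t: 26.32
ee_pos: [439.2, -272.2, 149.3]
orientation: [0.04, 3.136, -0.006]
ft_force: [0.2, -0.9, -0.8]
width: 27.2
grasp_force: 30.0
xyz [-101.3  214.1    4.1] rot [-0.004  0.006 -0.09 ] dist 237.0 rows 5.7
```

```bash
python3 -m inch '[{"xyz":[-17,35,0],"rot":[0,0,-0.03]},{"xyz":[-34,71,0],"rot":[0,0,-0.06]},{"xyz":[-51,107,0],"rot":[0,0,-0.09]},{"xyz":[-68,143,0],"rot":[0,0,-0.09]},{"xyz":[-85,179,0],"rot":[0,0,-0.09]},{"xyz":[-101,213.5,3],"rot":[0,0,-0.09]},{"xyz":[-101,213.5,3],"rot":[0,0,-0.09]},{"xyz":[-101,213.5,3],"rot":[0,0,-0.09]},{"xyz":[-101,213.5,3],"rot":[0,0,-0.09]}]'; python3 w.py 546 -60.8 80 93.7;python3 red.py top
```

```text
t: 27.07
ee_pos: [542.6, -60.0, 141.3]
orientation: [0.102, -3.138, -0.0]
ft_force: [-0.7, -0.3, -0.2]
width: 27.3
grasp_force: 30.0
xyz [-3.4 -1.  61.3] rot [ 0.    -0.002  0.001] dist 61.0 rows 1.5
59 [248. 116.] [717.2 -49.8]
57 [218. 138.] [647.8  40.6]
```

```bash
python3 -m inch '[{"xyz":[-1,0,25],"rot":[0,0,0]},{"xyz":[-1,0,45],"rot":[0,0,0]},{"xyz":[-1,0,57],"rot":[0,0,0]},{"xyz":[-1,0,61],"rot":[0,0,0]},{"xyz":[-1,0,61],"rot":[0,0,0]},{"xyz":[-1,0,61],"rot":[0,0,0]},{"xyz":[-1,0,61],"rot":[0,0,0]}]'; python3 w.py 546 -60.8 80 93.7
```

```text
t: 27.7
ee_pos: [545.2, -60.4, 82.2]
orientation: [-0.1, 3.139, -0.001]
ft_force: [-0.7, 0.2, -1.3]
width: 27.8
grasp_force: 30.0
xyz [-0.7 -0.4  2.2] rot [-0.     0.001 -0.001] dist 2.0 rows 0.1
```

```bash
python3 -m inch '[{"xyz":[0,0,2],"rot":[0,0,0]},{"xyz":[0,0,2],"rot":[0,0,0]},{"xyz":[0,0,2],"rot":[0,0,0]}]'; python3 -m inch '[{"xyz":[0,0,0],"rot":[0,0,0]},{"xyz":[0,0,0],"rot":[0,0,0]},{"xyz":[0,0,0],"rot":[0,0,0]},{"xyz":[0,0,0],"rot":[0,0,0]},{"xyz":[0,0,0],"rot":[0,0,0]},{"xyz":[0,0,-20],"rot":[0,0,0]},{"xyz":[0,0,-50],"rot":[0,0,0]},{"xyz":[0,0,-80],"rot":[0,0,0]},{"xyz":[0,0,-80],"rot":[0,0,0]}]' 130; python3 w.py 435.1 -23.2 150 93.7
```

```text
t: 27.95
ee_pos: [544.8, -60.0, 79.7]
orientation: [-0.101, 3.139, -0.0]
ft_force: [-0.0, 0.4, -0.9]
width: 27.1
grasp_force: 30.0
t: 28.7
ee_pos: [547.9, -60.3, 164.5]
orientation: [-0.101, 3.132, -0.002]
ft_force: [1.4, -0.2, 0.7]
width: 43.0
grasp_force: 0.0
xyz [110.3  44.3  13.5] rot [-0.002  0.008 -0.   ] dist 120.0 rows 2.9
```

```bash
python3 -m inch '[{"xyz":[28,11,0],"rot":[0,0,0]},{"xyz":[56,22,0],"rot":[0,0,0]},{"xyz":[84,33,5],"rot":[0,0,0]},{"xyz":[111,43.5,10],"rot":[0,0,0]},{"xyz":[111,43.5,10],"rot":[0,0,0]},{"xyz":[111,43.5,10],"rot":[0,0,0]},{"xyz":[111,43.5,10],"rot":[0,0,0]}]' 100; python3 w.py 435.1 -23.2 89.5 93.7
python3 - <<'E'
from h import *
save("scene","s2.png",(170,160,460,350),2.7)
E
```

```text
t: 29.28
ee_pos: [432.1, -23.8, 149.6]
orientation: [-0.101, 3.138, -0.0]
ft_force: [0.6, -1.5, 0.6]
width: 53.1
grasp_force: 0.0
xyz [-2.9  0.4 60.1] rot [-0.     0.002 -0.   ] dist 60.0 rows 1.4
```

View pics/s2.png

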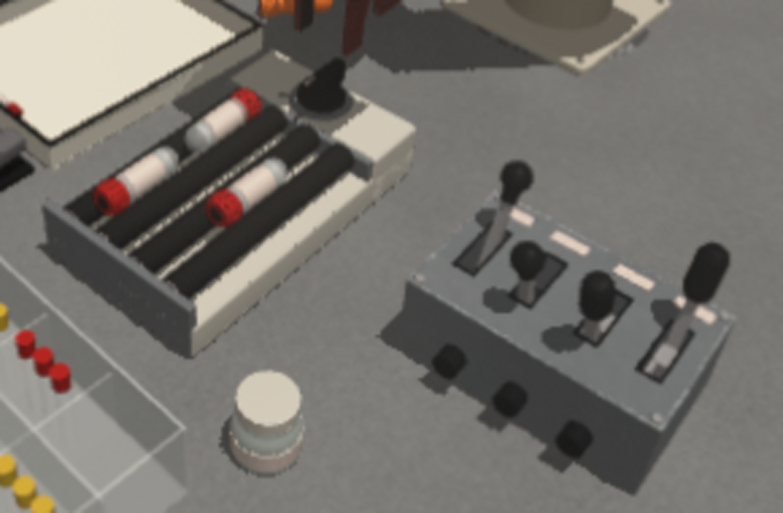

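All three tubes lie in valleys, with caps at (110,195), (248,100) and (225,208). The levers read mains off, standby on, mixer feed on and centrifuge off. Next I'll turn the switch on.

```bash
python3 -m inch '[{"xyz":[-1,0,20],"rot":[0,0,0]},{"xyz":[-1,0,40],"rot":[0,0,0]},{"xyz":[-1,0,59],"rot":[0,0,0]},{"xyz":[-1,0,59],"rot":[0,0,0]},{"xyz":[-1,0,59],"rot":[0,0,0]}]'; python3 -m inch '[{"xyz":[0,0,0],"rot":[0,0,0]},{"xyz":[0,0,0],"rot":[0,0,0]},{"xyz":[0,0,0],"rot":[0,0,0]},{"xyz":[0,0,0],"rot":[0,0,0]},{"xyz":[0,0,0],"rot":[0,0,0]},{"xyz":[0,0,0],"rot":[0,0,0]},{"xyz":[0,0,0],"rot":[0,0,0]},{"xyz":[0,0,0],"rot":[0,0,0]},{"xyz":[0,0,0],"rot":[0,0,0]},{"xyz":[0,0,0],"rot":[0,0,0]}]' 255
```

```text
t: 29.75
ee_pos: [432.4, -23.8, 89.9]
orientation: [0.1, -3.138, -0.0]
ft_force: [0.6, -0.6, -0.3]
width: 53.1
grasp_force: 0.0
t: 30.58
ee_pos: [432.2, -23.4, 90.7]
orientation: [-0.101, 3.14, 0.0]
ft_force: [-0.0, 2.6, 5.6]
width: 13.9
grasp_force: 30.0
```

```bash
python3 -m inch '[{"xyz":[0,0,0],"rot":[0,0,0]},{"xyz":[0,0,0],"rot":[0,0,0]},{"xyz":[0,0,0],"rot":[0,0,0]},{"xyz":[-2.7,0.3,0],"rot":[0,0,0]},{"xyz":[-2.7,0.3,0],"rot":[0,0,0]},{"xyz":[-2.7,0.3,0],"rot":[0,0,0]}]' 180; python3 -m inch '[{"xyz":[0,0,0],"rot":[0,0,0]},{"xyz":[0,0,0],"rot":[0,0,0]},{"xyz":[0,0,0],"rot":[0,0,0]},{"xyz":[0,0,0],"rot":[0,0,0]},{"xyz":[0,0,0],"rot":[0,0,0]},{"xyz":[0,0,0],"rot":[0,0,0]},{"xyz":[0,0,0],"rot":[0,0,0]},{"xyz":[0,0,0],"rot":[0,0,0]}]' 255;python3 -m inch '[{"xyz":[0,0,0],"rot":[0,0,0.1]},{"xyz":[0,0,0],"rot":[0,0,0.2]},{"xyz":[0,0,0],"rot":[0,0,0.3]},{"xyz":[0,0,0],"rot":[0,0,0.4]},{"xyz":[0,0,0],"rot":[0,0,0.5]},{"xyz":[0,0,0],"rot":[0,0,0.6]},{"xyz":[0,0,0],"rot":[0,0,0.7]},{"xyz":[0,0,0],"rot":[0,0,0.8]},{"xyz":[0,0,0],"rot":[0,0,0.9]},{"xyz":[0,0,0],"rot":[0,0,1.0]},{"xyz":[0,0,0],"rot":[0,0,1.06]},{"xyz":[0,0,0],"rot":[0,0,1.06]}]';python3 -m inch '[{"xyz":[0,0,0],"rot":[0,0,0]},{"xyz":[0,0,0],"rot":[0,0,0]},{"xyz":[0,0,0],"rot":[0,0,0]}]'; python3 w.py 435 -23 89 33.7
```

```text
t: 31.08
ee_pos: [434.9, -23.1, 90.3]
orientation: [-0.101, 3.14, -0.0]
ft_force: [0.5, 0.0, -0.3]
width: 25.7
grasp_force: 0.0
t: 31.75
ee_pos: [434.6, -23.2, 90.3]
orientation: [0.101, -3.14, 0.0]
ft_force: [0.0, -1.5, -1.4]
width: 13.6
grasp_force: 30.0
t: 32.75
ee_pos: [435.0, -22.6, 90.4]
orientation: [1.503, 2.759, 0.001]
ft_force: [1.0, 4.0, -2.8]
width: 13.8
grasp_force: 30.0
t: 33.0
ee_pos: [435.0, -22.7, 90.4]
orientation: [1.497, 2.762, 0.001]
ft_force: [0.9, 4.7, -2.4]
width: 13.8
grasp_force: 30.0
xyz [-0.3 -0.2  1.4] rot [ 0.001 -0.    -0.011] dist 1.0 rows 0.1
```

Now I'll release, rise straight up, and swing clear towards the tray side for a last look.

```bash
python3 -m inch '[{"xyz":[0,0,0],"rot":[0,0,0]},{"xyz":[0,0,0],"rot":[0,0,0]},{"xyz":[0,0,0],"rot":[0,0,0]},{"xyz":[0,0,0],"rot":[0,0,0]},{"xyz":[0,0,-40],"rot":[0,0,0]},{"xyz":[0,0,-80],"rot":[0,0,0]},{"xyz":[0,0,-115],"rot":[0,0,0]},{"xyz":[0,0,-140],"rot":[0,0,0]},{"xyz":[0,0,-140],"rot":[0,0,0]}]' 100; python3 w.py 400 -300 230 33.7
```

```text
t: 33.75
ee_pos: [437.7, -23.5, 235.3]
orientation: [1.496, 2.753, 0.006]
ft_force: [0.6, 0.1, -0.2]
width: 53.7
grasp_force: 0.0
xyz [-211.5 -182.1    5.2] rot [ 0.007  0.006 -0.013] dist 279.0 rows 6.7
```

```bash
python3 -m inch '[{"xyz":[-30,-26,0],"rot":[0,0,0]},{"xyz":[-60,-52,0],"rot":[0,0,0]},{"xyz":[-90,-78,0],"rot":[0,0,0]},{"xyz":[-120,-103,0],"rot":[0,0,0]},{"xyz":[-150,-129,0],"rot":[0,0,0]},{"xyz":[-180,-155,0],"rot":[0,0,0]},{"xyz":[-210,-181,0],"rot":[0,0,0]},{"xyz":[-210,-181,0],"rot":[0,0,0]},{"xyz":[-210,-181,0],"rot":[0,0,0]},{"xyz":[-210,-181,0],"rot":[0,0,0]}]'
python3 - <<'E'
from h import *
save("top","t4.png",(70,70,390,250),2.5)
E
```

```text
t: 34.58
ee_pos: [396.3, -297.2, 229.4]
orientation: [-1.501, -2.758, -0.001]
ft_force: [0.3, 0.5, 0.3]
width: 53.5
grasp_force: 0.0
```

View pics/t4.png

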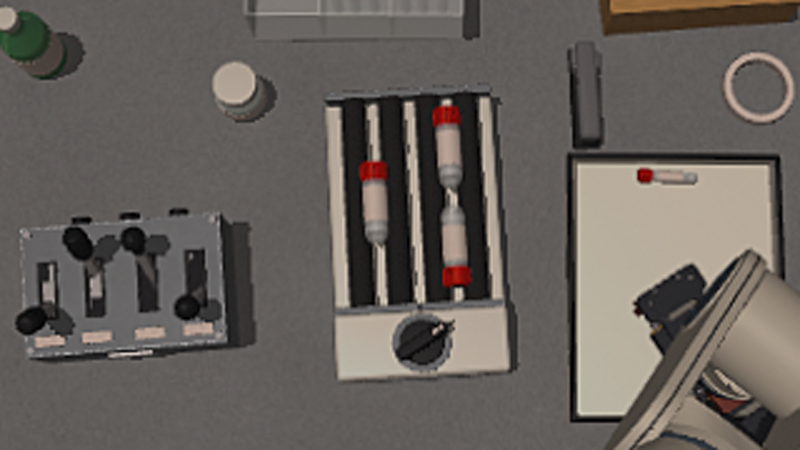

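The last view shows the switch on at (425,342), three tubes in the valleys, the levers as required, and the small tube, jar and stapler where they were.

```bash
python3 -c "
from workcell import ctrl
print(ctrl.close_job())"
```

```text
the job is handed in; nothing more can be done
None
```

The job is handed in (the hand-in returned no verdict): the last picture shows mains and centrifuge off, standby and mixer feed on, all three large tubes in the roller valleys, the mixer switch on last, and the small tube, jar and stapler in place.

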